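Hang the paper clamp on the drying rail

TASK

Take the blue paper clamp by its brass studs and lift it off its wooden stand still roughly level, then ease your grip so that it swings down and hangs upright in your fingers. Hook it over the metal rail under the drying rack's shelf, near the middle of the rail, and let go so that it hangs there still. Do not let it touch the bench, do not hit the rack, and leave the other things on the bench where they are.

Things in the scene. Friction and masses are not known exactly. Their poses are not given: they have to be found in the camera images.
- clamp: paper clamp, 0.28 kg: blue steel bar 150 mm long (own x -12 to +138), 20 wide, 18 thick, wooden jaws at the far end. Origin on the axis of the two studs, mid-bar; x runs to the jaws, y is the stud axis, z points to the hook side. Centre of mass near x = 71 mm. It starts on the stand, z up, x roughly away from the robot, studs overhanging the stand by 40 to 48 mm on the robot's side
- studs (a point): on the clamp, same point and axes as its origin: the middle between two domed brass studs (radius 10 mm), one on either side, 32 mm over both along own y; squeeze them there. At about 75 N or more the clamp keeps its angle; eased to 20 to 30 N it swings about the studs, perhaps stopping up to 25 degrees short of plumb; easing a little further frees it more, and under about 4 N it slips. It drops if let go fully
- hook (a point): on the clamp, at own x 14, z 20 mm: middle of the hook's underside, the face that rests on the rail; axes as the clamp's. The hook is a steel angle 18 mm wide: an arm 8 mm thick out of the bar's z face (own x 6 to 14) and from its end an 8 mm tongue towards the jaws, to own x = 42. Slot between bar and tongue: 22 mm wide (own z 9 to 31), 28 mm deep
- foot (a point): on the clamp, at own x 138 mm: middle of the bar's end at the jaws. The jaws span own x 98 to 138, are 50 mm wide and reach from own z -9 to +22 mm, with a small brass nut up to 32
- rack: fixed wooden drying rack. Origin on the bench under the rail's middle; z up, y along the rail, x towards its back, away from the robot. Posts at y = +-170 mm, 45 mm behind the rail; feet from x = -50 to 100 mm, 18 high. A slatted shelf covers the rail from above: underside 336 mm over the bench, from x = -7 to 77 mm, 420 wide, light stock on it up to 390. Open in front
- rail_mid (a point): on the rack: middle of the rail's top edge, 180 mm above the bench; axes as the rack's. The rail is a flat aluminium bar on edge, 12 mm thick, 60 high, 330 long along y. A hung clamp has its jaws down, bar on the robot's side and the hook's tongue behind the rail. The shelf's front edge stops an upright hand, so come in slanted, from the robot's side
- stand: fixed wooden block 85 x 100 x 35 mm on which the clamp lies; origin at the centre of its underside.
- table: the black bench top, at height 0.
- glue_jar: bystander: jar with red cap, 70 mm across, 75 mm high, origin at its underside.
- brush: bystander: brush 170 mm long lying on the bench.
- paste_bowl: bystander: blue bowl 110 mm across, 50 mm high, origin at its underside.
- rib_bundle: bystander: bundle of fan ribs 200 x 16 x 20 mm lying on the bench, origin at its underside.
- weight: bystander: dark steel paper weight, 60 mm across, 50 mm high, origin at its underside.
Not all that is in view belongs to the job. What is meant by the clamp is not orange, and is the larger of those in its own colour.

How it is judged:
On the way, in this order (a step that is already met when the one before it is completed fails the run):
1. the clamp is lifted clear of its stand, held by the fingers, still within 45 degrees of level (contact force between clamp and the fingers above 0.5 N and contact force between clamp and stand below 0.05 N and height (world z) of clamp above 0.08 m and angle between the x axis of clamp and the z axis of rack, either way round above 0.785 rad), for 0.1 s.
2. the clamp hangs in the fingers within 20 degrees of plumb, jaws down, clear of stand and rack (contact force between clamp and the fingers above 0.5 N and contact force between clamp and stand below 0.05 N and contact force between clamp and rack below 0.05 N and angle between the x axis of clamp and the z axis of rack, either way round below 0.35 rad and height (world z) of clamp above 0.15 m and z of foot in the frame of rail_mid below 0.1 m), for 0.2 s.
At the end, for the whole second after the job is handed in: The clamp hangs by its hook on the rail, jaws down: the hook's underside on the rail's top edge (within about 8 mm in height and 18 mm across), within 70 mm of the rail's middle, upright within 14 degrees, at rest and released (z of hook in the frame of rail_mid between -0.006 and 0.008 m and x of hook in the frame of rail_mid between -0.018 and 0.018 m and y of hook in the frame of rail_mid between -0.07 and 0.07 m and angle between the x axis of clamp and the z axis of rack, either way round below 0.25 rad and z of foot in the frame of rail_mid below -0.1 m and contact force between clamp and rack above 1 N and contact force between clamp and the fingers below 0.05 N and linear speed of clamp below 0.03 m/s); the robot touches nothing.
It fails at once if the clamp touches the bench (contact force between clamp and table above 0.3 N).
It fails at once if the clamp is struck against the rack with more than 30 N (contact force between clamp and rack above 30 N).
It fails at once if the robot hits the rack with more than 15 N (contact force between any of the arm, the fingers and rack above 15 N).
It fails at once if a bystander is moved more than 30 mm (distance of any of glue_jar, brush, paste_bowl, rib_bundle, weight from where it was at the start of the episode above 0.03 m).
It also fails if it takes over 48 s, if anything falls off the work surface, if the arm or the gripper's body presses on something with over 40 N, if the wrist force passes 120 N, or if a joint passes its speed limit or range.

ROBOT

A 6-joint arm with a two-finger parallel gripper is mounted at the origin on the work surface. World frame = base frame: x ahead of the robot, y to its left, z up, the work surface at z = 0. Lengths are in m, angles in rad, forces in N, time in s.
With the tool pointing down it reaches from about 0.35 to 0.975 m from the base axis. Payload 4.9 kg.
Tool frame: the origin (TCP) lies midway between the tips of the shut fingers; the grasp point (between the pads) lies 19 mm behind it; z points along the fingers, y is the line along which they close (so a half turn about z gives the same grasp; the last joint's range is limited). The gripper opens to 85 mm and grips with 20 to 120 N. Pads are 22 mm wide; open, the fingers measure 114 mm over their backs; the gripper's body (76 mm by 85 mm) begins 54 mm behind the grasp point. The pads swing forward as they close: fully open they stand 13 mm farther back than shut.
Start: joints at [-1.402, 0.053, 1.613, -0, 1.476, -0.119], TCP at [0.177, -0.599, 0.231] pointing down, gripper open.
Joint ranges: [-3.01, 3.01], [-1.01, 2.22], [0.06, 2.58], [-1.02, 4.17], [0.09, 2.62], [-3.14, 3.14]. Speed limits (rad/s): [2.57, 2.57, 3.14, 3.14, 3.14, 3.14].

INTERFACE

Orientations are given as a unit quaternion [w, x, y, z].
In Python, from plant import * gives the robot as it stands.
- The arm moves only by the tool jog_arm, never from a script. Its argument "targets" is a list of rows, each a list of 3 entries, a list of its own where there are three numbers: the shift along the tool's x, y, z in units of 25 mm (1.0 is 25 mm), then the turn, a rotation vector about the tool's x, y, z in units of 8 degrees (1.0 is 8 degrees), then the opening in per cent of the stroke, from 0 (shut) to 100 (fully open). A call has 1 to 8 rows; each row is the pose to reach, as a shift and turn from the pose commanded when the call began, along the tool's axes at that moment; what a row does not reach only later rows make up. A row lasts 1/8 s, in which the tool goes at most 62.5 mm and 10.7 degrees, less where a joint would pass 70% of its speed; a pose out of reach is approached as far as the arm can. A call with a gripper value outside its range is refused whole. The fingers move at their own pace and stop on an object; the grip force is fixed at half the most. Time passes only in rows, so rows that repeat a pose let the fingers close. It gives the time, the measured TCP pose, the force, the opening and the grip force at its end, in the units of the state.
- state(): the state, without advancing time (a new reading comes with each control period).
- grab_frame(name): name is "scene" or "top" or "wrist"; returns (picture, depth): 420x560x3 uint8, red, green, blue; 420x560 float32, m along the optical axis (not along the pixel's ray), 0 where there is no reading.
- camera_params(name): a dict with "fovy" (degrees; the focal length in pixels is half the picture's height over the tangent of half this angle, whatever the lens; pixels are square), "cx", "cy" (the principal point, pixels), "dist" ([k1, k2, p1, p2, k3] as OpenCV has them; the pictures are not rectified), "rvec" (rotation vector, rad) and "tvec" (3), from world to camera coordinates, as OpenCV has them; the wrist camera has in their place "hand_eye" (4x4, takes a point from camera to tool coordinates, whose origin is the TCP and whose axes are the flange's). Camera axes: x right, y down, z forward; pixel columns grow to the right and rows downward; lengths in m; the calibration is good to about 2 mm. A picture is of the moment at which its call begins: read the wrist's pose just before it. camera_params takes no time and is no camera call.
- job_done(): hands the job in; it is judged then, once.
The state is a dict: "time": time; "joint_pos": joint angles; "joint_vel": joint speeds; "joint_efforts": joint torques, N m; "tool_pos": TCP position; "tool_rot": TCP orientation; "contact_force": force on the tool from outside, world axes, zero at the start; "ft_torque": the same for the moment, N m; "gripper_width": opening from 0.0 (shut) to 1.0 (fully open); "grasp_force": force on a finger pad.
Only numpy, scipy, OpenCV 4.12 (cv2) and the standard library are available. Lean on these libraries where they do the work, as an engineer would, in place of code of your own. Each camera call takes 0.05 s, during which the arm holds its last target. There are 200 camera calls.

## Working session

There is one attempt and no reset: what is moved stays moved. The work goes in short steps, Python scripts to look and compute and a tool call to move; the robot and the scene stay as the last step left them, time stands still between calls to the robot, and variables do not carry over. Pictures are saved under pics/ and viewed, at most 14 in all, crops included, and the job is handed in when it is done.

Besides the shell and the picture viewer there is one more tool, called after "Request:" by a JSON object that holds its "api" and its "payload", one argument or row to a line. jog_arm: Moves the arm, as the interface text tells. Its arguments: {"type":"object","properties":{"targets":{"type":"array"}},"required":["targets"]}

```bash
ls; mkdir -p pics
cat > h.py <<'E'
from plant import *
import numpy as np, cv2
from scipy.spatial.transform import Rotation as R
def K(p,h=420):
    f=h/2/np.tan(np.radians(p["fovy"])/2); return np.array([[f,0,p["cx"]],[0,f,p["cy"]],[0,0,1]])
def ext(name,s=None):
    """camera->world R,t"""
    p=camera_params(name)
    if "rvec" in p:
        r=R.from_rotvec(np.ravel(p["rvec"])).as_matrix(); return r.T,-r.T@np.ravel(p["tvec"])
    s=s or state(); T=np.eye(4); w,x,y,z=s["tool_rot"]; T[:3,:3]=R.from_quat([x,y,z,w]).as_matrix(); T[:3,3]=s["tool_pos"]
    T=T@np.array(p["hand_eye"]); return T[:3,:3],T[:3,3]
def rays(name,uv,s=None):
    p=camera_params(name); u=cv2.undistortPoints(np.array(uv,float).reshape(-1,1,2),K(p),np.array(p["dist"],float)).reshape(-1,2)
    r,t=ext(name,s); return t,np.c_[u,np.ones(len(u))],r
def onplane(name,uv,z,s=None):
    t,c,r=rays(name,uv,s); d=c@r.T; return t+d*((z-t[2])/d[:,2])[:,None]
def bydepth(name,uv,dep,s=None):
    t,c,r=rays(name,uv,s); return t+(c*np.array(dep)[:,None])@r.T
def snap(name,tag):
    s=state(); im,d=grab_frame(name); cv2.imwrite(f"pics/{tag}.png",im[:,:,::-1]); np.save(f"{tag}.npy",d); np.save(f"{tag}_im.npy",im); return s,im,d
E
python3 - <<'E'
from h import *
for n in("scene","top"):
    s,im,d=snap(n,n); print(n,camera_params(n),(d>0).mean())
print(s)
a=cv2.imread("pics/scene.png")
E
```

```text
pics
scene {'fovy': 55.036612656242745, 'cx': 277.3980835460587, 'cy': 207.1429138409937, 'dist': array([-0.12195194,  0.        ,  0.        ,  0.        ,  0.        ]), 'rvec': array([ 2.409458  ,  0.76069756, -0.22743702]), 'tvec': array([-0.39453426, -0.23110948,  1.41819577])} 0.9960416666666667
top {'fovy': 52.900622736921626, 'cx': 284.9134481486155, 'cy': 210.49645818724946, 'dist': array([0.03787566, 0.        , 0.        , 0.        , 0.        ]), 'rvec': array([ 2.13084333, -2.16312101,  0.16606687]), 'tvec': array([-0.08719646,  0.540864  ,  1.14782709])} 0.9962287414965987
{'time': 0.05, 'joint_pos': array([-1.40198292e+00,  5.32795407e-02,  1.61428132e+00, -2.48560745e-05,
        1.47599631e+00, -1.19027584e-01]), 'joint_vel': array([ 4.95147314e-04,  9.73066370e-07, -2.63237827e-04,  1.51719294e-03,
        8.92897219e-04,  1.73000205e-03]), 'joint_efforts': array([-2.33319224e-03, -3.95182729e+01, -3.71658862e+01, -2.65538092e-04,
        4.05070270e-03,  1.13450156e-05]), 'tool_pos': array([ 0.17729951, -0.59868129,  0.23011852]), 'tool_rot': array([-9.81648246e-04,  9.89660662e-01,  1.43425277e-01, -3.68160375e-05]), 'contact_force': array([ 0.88401103, -0.09132032, -0.87977616]), 'ft_torque': array([0.03226817, 0.0268168 , 0.02125675]), 'grasp_force': 0.0, 'gripper_width': 1.0017485570254556}
```

View pics/scene.png

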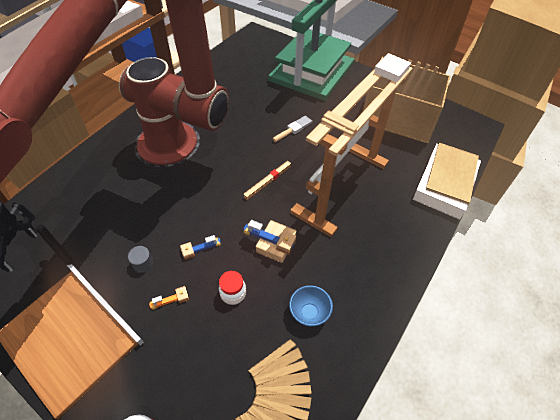

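View pics/top.png

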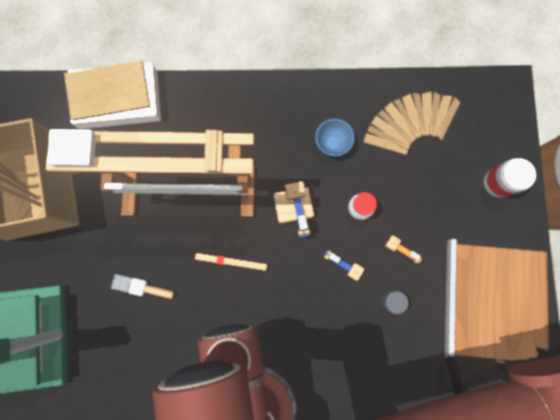

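Candidates for the clamp: blue with jaws on the stand, scene (265,235) / top (300,212). Small blue one on the bench, scene (200,246) / top (345,264). Orange one, scene (168,298) / top (404,249). I choose the one on the stand: it is blue and the larger. The rail is the grey bar at top (115..240,188). Next, a close crop to check.

Run:
```python
from h import *
a=cv2.imread("pics/top.png")[170:250,260:340]; b=cv2.imread("pics/scene.png")[205:275,230:310]
f=lambda x:cv2.resize(x,(400,400),interpolation=cv2.INTER_CUBIC)
cv2.imwrite("pics/c1.png",np.hstack([f(a),f(b)]))
d=np.load("top.npy")
im=np.load("top_im.npy")
# blue in top crop
hsv=cv2.cvtColor(im,cv2.COLOR_RGB2HSV)
m=cv2.inRange(hsv,(100,120,60),(125,255,255)); n,l,st,c=cv2.connectedComponentsWithStats(m)
for i in range(1,n):
    if st[i,4]>15:
        v,u=np.where(l==i); P=bydepth("top",np.c_[u,v],d[v,u]); print(st[i],P.mean(0),P.min(0),P.max(0))
# rail: grey strip pts
m=(hsv[...,1]<40)&(hsv[...,2]>90); v,u=np.where(m[178:200,100:250]); v+=178;u+=100
P=bydepth("top",np.c_[u,v],d[v,u]); 
k=abs(P[:,2]-.18)<.012; P=P[k]; print(k.sum(),k.size,np.median(P[:,2]),P.min(0),P.max(0)); 
c=P.mean(0); w=np.linalg.svd(P[:,:2]-c[:2],full_matrices=False)[2][0]; print(c,w,np.percentile((P[:,:2]-c[:2])@w,[0,1,50,99,100]), np.std((P[:,:2]-c[:2])@[-w[1],w[0]]))
print(bydepth("top",[[300,300]],[d[300,300]]))
```

```text
[295 200   7  15  64] [ 0.54724722 -0.13257073  0.05300987] [ 0.52667104 -0.14019381  0.04712857] [ 0.56679066 -0.12368067  0.05812379]
[338 260  13  10  67] [ 0.3859214  -0.26059633  0.01347836] [ 3.74196340e-01 -2.76309203e-01 -2.26601118e-04] [ 0.40000134 -0.24293628  0.01959218]
781 1459 0.17940356595000373 [0.57111576 0.01452608 0.16805404] [0.59649938 0.35747247 0.18570054]
[0.58245508 0.18596791 0.17858367] [-0.02557277 -0.99967296] [-0.1716728  -0.16525111 -0.00266772  0.16867715  0.17152214] 0.003945154512453134
[[ 0.28986748 -0.1342169  -0.00063539]]
```

View pics/c1.png

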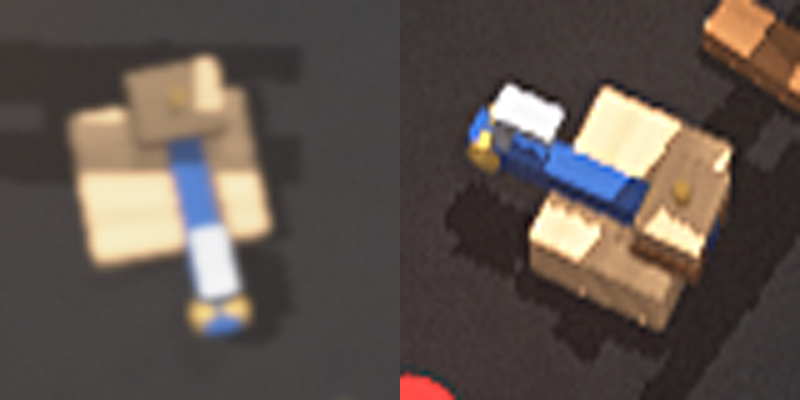

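The crop confirms it: blue bar with wooden jaws on the stand, white hook, brass studs at top crop (201,312) and (238,308), jaw nut at (176,97).

```bash
cat >> h.py <<'E'
def tR(s): w,x,y,z=s["tool_rot"]; return R.from_quat([x,y,z,w])
def plan(P,yaw,pitch,s=None,grasp=True):
    """P: wanted grasp point (19 mm behind TCP) or TCP; tool x heads yaw, tool z tilted 'pitch' forward from down."""
    s=s or state(); c,si=np.cos,np.sin
    f=np.array([c(yaw),si(yaw),0]); up=np.array([0,0,1.])
    z=f*si(pitch)-up*c(pitch); x=f*c(pitch)+up*si(pitch); y=np.cross(z,x)
    Rt=np.c_[x,y,z]; tcp=np.array(P)+(0.019*z if grasp else 0); r=tR(s)
    d=r.inv().apply(tcp-s["tool_pos"])/.025; w=(r.inv()*R.from_matrix(Rt)).as_rotvec(degrees=True)/8
    print("tcp",tcp.round(4),"shift",d.round(3),"turn",w.round(3))
E
python3 - <<'E'
from h import *
q=lambda x,y:((x+.5)/5-.5+260,(y+.5)/5-.5+170)
S=onplane("top",[q(201,312),q(238,308)],.046); print(S,S.mean(0))
N=onplane("top",[q(176,97)],.076)[0]; print(N)
v=N-S.mean(0); print(np.arctan2(v[1],v[0]),np.linalg.norm(v[:2]))
print(camera_params("wrist"))
c=S.mean(0); yaw=np.arctan2(v[1],v[0])
plan([c[0]-.02,c[1],.20],yaw,0)
E
```

```text
[[ 0.47760229 -0.1357369   0.046     ]
 [ 0.47953075 -0.1563654   0.046     ]] [ 0.47856652 -0.14605115  0.046     ]
[ 0.59356047 -0.12317707  0.076     ]
0.19635251551717323 0.11724688607029496
{'fovy': 68.52537295047682, 'cx': 279.1005873978871, 'cy': 211.9155219005784, 'dist': array([-0.05672796,  0.        ,  0.        ,  0.        ,  0.        ]), 'hand_eye': array([[ 8.53801528e-04, -9.45155153e-01, -3.26620586e-01,
         8.28586588e-02],
       [ 9.99999623e-01,  7.56134018e-04,  4.25990426e-04,
         3.95402773e-04],
       [-1.55658111e-04, -3.26620826e-01,  9.45155443e-01,
        -1.42543797e-01],
       [ 0.00000000e+00,  0.00000000e+00,  0.00000000e+00,
         1.00000000e+00]])}
tcp [ 0.4586 -0.1461  0.181 ] shift [ 15.927 -14.166   1.997] turn [-0.013 -0.001  0.655]
```

Request:
{"api": "jog_arm", "payload": {
  "targets": [
    [[2, -1.8, 0], [0, 0, 0.2], 100],
    [[4, -3.6, 0], [0, 0, 0.4], 100],
    [[6, -5.4, 0.2], [0, 0, 0.65], 100],
    [[8, -7.1, 0.4], [0, 0, 0.65], 100],
    [[10, -8.9, 0.6], [0, 0, 0.65], 100],
    [[12, -10.7, 0.8], [0, 0, 0.65], 100],
    [[14, -12.5, 1], [0, 0, 0.65], 100],
    [[15.9, -14.2, 1.2], [0, 0, 0.65], 100]
  ]
}}

```text
time: 1.1
tool_pos: [0.4405, -0.173, 0.2035]
tool_rot: [0.0, 0.995, 0.098, 0.0]
contact_force: [2.0, -0.5, -1.4]
gripper_width: 1.002
grasp_force: 0.0
```

Request:
{"api": "jog_arm", "payload": {
  "targets": [
    [[0, 0, 0], [0, 0, 0], 100],
    [[0, 0, 0], [0, 0, 0], 100],
    [[0, 0, 0], [0, 0, 0], 100]
  ]
}}

```text
time: 1.48
tool_pos: [0.4395, -0.1761, 0.2039]
tool_rot: [0.0, 0.995, 0.097, -0.0]
contact_force: [-0.3, -0.0, -0.3]
gripper_width: 0.999
grasp_force: 0.0
```

Run:
```python
from h import *
s,im,d=snap("wrist","w1"); print(s["tool_pos"],tR(s).as_matrix().round(3),s["time"])
```

```text
[ 0.43948225 -0.17607306  0.20392191] [[ 0.981  0.194 -0.   ]
 [ 0.194 -0.981 -0.   ]
 [-0.     0.    -1.   ]] 1.475
```

View pics/w1.png

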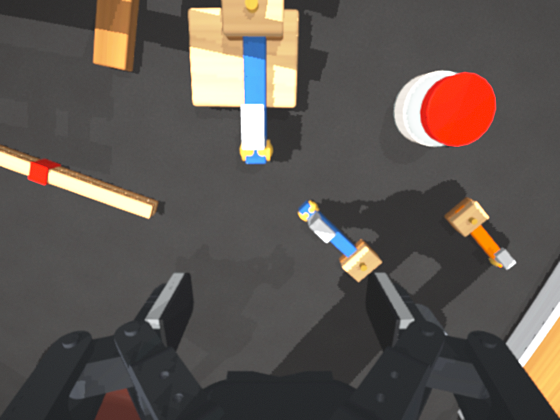

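Wrist view: studs at about (245,152) and (268,152), jaw nut (251,3), jar and the small blue clamp well to the right.

Run:
```python
from h import *
im=np.load("w1_im.npy"); s=state(); d=np.load("w1.npy")
hsv=cv2.cvtColor(im,cv2.COLOR_RGB2HSV); m=cv2.inRange(hsv,(18,140,120),(32,255,255)); m[:135]=0;m[175:]=0;m[:,:230]=0;m[:,285:]=0
n,l,st,c=cv2.connectedComponentsWithStats(m)
for i in range(1,n): print(st[i],c[i])
v,u=np.where(m>0); print("brass width",u.min(),u.max(), v.min(),v.max())
S=onplane("wrist",[[u.min(),152],[u.max()+1,152]],.044,s); print(S,np.linalg.norm(S[0]-S[1]))
b=cv2.inRange(hsv,(100,120,60),(125,255,255)); b[175:]=0; b[:,:235]=0;b[:,280:]=0
bb=b.copy(); bb[105:]=0; v,u=np.where(bb>0); rows=np.unique(v)
E=np.array([[u[v==r].min(),r] for r in rows]),np.array([[u[v==r].max()+1,r] for r in rows])
M=(onplane("wrist",E[0],.053,s)+onplane("wrist",E[1],.053,s))/2
p=np.polyfit(M[:,0],M[:,1],1); print("bar yaw",np.arctan(p[0]))
v,u=np.where(b>0); i=v.argmax(); print("bar bottom end row",v.max()+1); Eend=onplane("wrist",[[256,v.max()+1]],.05,s)[0]; print(Eend)
P=bydepth("wrist",[[256,160],[255,110],[255,80]],[d[160,256],d[110,255],d[80,255]],s); print(P)
yaw=np.arctan(p[0]); f=np.array([np.cos(yaw),np.sin(yaw),0])
print("origin from end",Eend+f*.012, "line y at x", np.polyval(p,(Eend+f*.012)[0]))
```

```text
[263 140  10  21  94] [268.5       149.4787234]
[239 146   5  15  29] [241.         153.20689655]
[244 151   9   4  20] [248.05 152.15]
[260 152   1   2   2] [260.  152.5]
brass width 239 272 140 160
[[ 0.47141581 -0.1306661   0.044     ]
 [ 0.47780223 -0.1632192   0.044     ]] 0.03317364841765012
bar yaw 0.20173975129187968
bar bottom end row 164
[ 0.46413808 -0.14920873  0.05      ]
[[ 0.46864444 -0.14869969  0.05382583]
 [ 0.51407444 -0.14196177  0.08207303]
 [ 0.5385707  -0.13544559  0.0524704 ]]
origin from end [ 0.47589471 -0.14680424  0.05      ] line y at x -0.14882045895101886
```

Run:
```python
from h import *
t=np.radians(55); y=.20; z=np.array([np.cos(y)*np.sin(t),np.sin(y)*np.sin(t),-np.cos(t)])
plan(np.array([.4755,-.147,.044])-.09*z,y,t)
```

```text
tcp [ 0.4185 -0.1586  0.0847] shift [-0.685 -0.855  4.768] turn [ 0.019  6.876 -0.035]
```

Request:
{"api": "jog_arm", "payload": {
  "targets": [
    [[-0.2, -0.3, 0], [0, 1.2, 0], 100],
    [[-0.4, -0.6, 0], [0, 2.4, 0], 100],
    [[-0.7, -0.85, 0], [0, 3.6, 0], 100],
    [[-0.7, -0.85, 0], [0, 4.8, 0], 100],
    [[-0.7, -0.85, 1], [0, 6, 0], 100],
    [[-0.7, -0.85, 2], [0, 6.9, 0], 100],
    [[-0.7, -0.85, 3], [0, 6.9, 0], 100],
    [[-0.7, -0.85, 3], [0, 6.9, 0], 100]
  ]
}}

```text
time: 2.52
tool_pos: [0.4209, -0.1617, 0.1286]
tool_rot: [-0.047, 0.883, 0.086, 0.46]
contact_force: [0.0, 0.3, 0.1]
gripper_width: 0.999
grasp_force: 0.0
```

Run:
```python
from h import *
t=np.radians(55); y=.20; z=np.array([np.cos(y)*np.sin(t),np.sin(y)*np.sin(t),-np.cos(t)])
plan(np.array([.4755,-.147,.044])-.09*z,y,t)
s=state();print(s["joint_pos"],s["tool_pos"])
```

```text
tcp [ 0.4185 -0.1586  0.0847] shift [-1.481 -0.133  0.948] turn [ 0.002 -0.005 -0.043]
[-1.07475699 -0.71204403  2.58342905  1.02459596  1.16112046 -0.08464343] [ 0.4209464  -0.16165947  0.12864502]
```

Run:
```python
from h import *
t=np.radians(25); y=.20; z=np.array([np.cos(y)*np.sin(t),np.sin(y)*np.sin(t),-np.cos(t)])
plan(np.array([.4755,-.147,.044])-.09*z,y,t)
```

```text
tcp [ 0.4461 -0.153   0.1083] shift [-0.062 -0.141  1.33 ] turn [-0.009 -3.755 -0.042]
```

Request:
{"api": "jog_arm", "payload": {
  "targets": [
    [[0, 0, 0], [0, -1.2, 0], 100],
    [[0, 0, 0], [0, -2.4, 0], 100],
    [[0, -0.1, 0.6], [0, -3.5, 0], 100],
    [[-0.05, -0.15, 1.3], [0, -3.75, 0], 100],
    [[-0.05, -0.15, 1.3], [0, -3.75, 0], 100],
    [[-0.05, -0.15, 1.3], [0, -3.75, 0], 100]
  ]
}}

```text
time: 3.28
tool_pos: [0.446, -0.1521, 0.1103]
tool_rot: [-0.022, 0.971, 0.097, 0.216]
contact_force: [-0.5, -1.0, 1.0]
gripper_width: 0.998
grasp_force: 0.0
```

Run:
```python
from h import *
s,im,d=snap("wrist","w2"); print(s["joint_pos"],s["tool_pos"])
t=np.radians(25); y=.20; z=np.array([np.cos(y)*np.sin(t),np.sin(y)*np.sin(t),-np.cos(t)])
plan(np.array([.4755,-.147,.044]),y,t)
# stud check in this nearer view
hsv=cv2.cvtColor(im,cv2.COLOR_RGB2HSV); m=cv2.inRange(hsv,(18,140,120),(32,255,255))
n,l,st,c=cv2.connectedComponentsWithStats(m)
for i in range(1,n):
    if st[i,4]>20: print(st[i],c[i],onplane("wrist",[c[i]],.046,s)[0].round(4))
```

```text
[-0.69000088 -0.48019105  2.31721407  0.39045661  1.05260119  0.53037086] [ 0.44598356 -0.15205401  0.11034459]
tcp [ 0.4834 -0.1454  0.0268] shift [-0.042  0.029  3.674] turn [-0.003 -0.018 -0.017]
[274  44  15  22 254] [280.96456693  53.94488189] [ 0.6094 -0.121   0.046 ]
[258 209  18  27 245] [264.89795918 221.49387755] [ 0.4749 -0.1359  0.046 ]
[284 210  17  26 223] [293.08071749 222.15695067] [ 0.4786 -0.1566  0.046 ]
[345 299  15  15 104] [352.10576923 306.55769231] [ 0.4265 -0.2108  0.046 ]
[332 315  14  14 102] [339.59803922 321.09803922] [ 0.4145 -0.2037  0.046 ]
[428 393  12  13  91] [433.8021978  399.69230769] [ 0.3717 -0.2824  0.046 ]
```

View pics/w2.png

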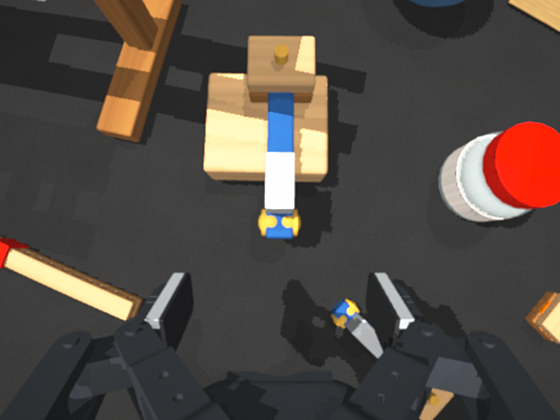

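Studs now at (265,222) and (293,222), centre (0.477,-0.146), and the fingers straddle them symmetrically. Advancing and closing.

Request:
{"api": "jog_arm", "payload": {
  "targets": [
    [[0, 0, 1.3], [0, 0, 0], 100],
    [[0, 0, 2.6], [0, 0, 0], 100],
    [[0, 0.03, 3.7], [0, 0, 0], 100],
    [[0, 0.03, 3.7], [0, 0, 0], 100],
    [[0, 0.03, 3.7], [0, 0, 0], 60],
    [[0, 0.03, 3.7], [0, 0, 0], 60],
    [[0, 0.03, 3.7], [0, 0, 0], 45],
    [[0, 0.03, 3.7], [0, 0, 0], 45]
  ]
}}

```text
time: 4.32
tool_pos: [0.4853, -0.1451, 0.027]
tool_rot: [-0.022, 0.971, 0.097, 0.217]
contact_force: [0.2, -0.5, -0.0]
gripper_width: 0.454
grasp_force: 0.0
```

Request:
{"api": "jog_arm", "payload": {
  "targets": [
    [[0, 0, 0], [0, 0, 0], 0],
    [[0, 0, 0], [0, 0, 0], 0],
    [[0, 0, 0], [0, 0, 0], 0],
    [[0, 0, 0], [0, 0, 0], 0]
  ]
}}

```text
time: 4.82
tool_pos: [0.4851, -0.1449, 0.0265]
tool_rot: [-0.022, 0.971, 0.097, 0.216]
contact_force: [-3.9, -0.5, 4.4]
gripper_width: 0.336
grasp_force: 58.7
```

Run:
```python
from h import *
s,im,d=snap("wrist","w3"); print(s)
z=tR(s).apply([0,0,1]); print("grasp pt",s["tool_pos"]-.019*z)
print("world up in tool units of 25mm per 100mm:",tR(s).inv().apply([0,0,.1])/.025)
```

```text
{'time': 4.825, 'joint_pos': array([-0.61303696, -0.21674099,  2.2844419 ,  0.43935743,  0.81286104,
        0.49583202]), 'joint_vel': array([-0.00063554,  0.00189972, -0.00064082, -0.00135   , -0.00277407,
       -0.00047249]), 'joint_efforts': array([ 1.04750331e+00, -2.02441317e+01, -3.06420636e+01,  1.20395232e+00,
       -9.29098427e-01,  5.26802964e-03]), 'tool_pos': array([ 0.48508221, -0.14494493,  0.02646949]), 'tool_rot': array([-0.02230147,  0.97125672,  0.09698178,  0.21623496]), 'contact_force': array([-3.93304904, -0.53173309,  4.35847024]), 'ft_torque': array([-0.09941431,  0.5029049 , -0.00151497]), 'grasp_force': 58.65178942680359, 'gripper_width': 0.3359530182154486}
grasp pt [ 0.47718365 -0.14656492  0.04367381]
world up in tool units of 25mm per 100mm: [ 1.69745993 -0.00551679 -3.6219607 ]
```

Request:
{"api": "jog_arm", "payload": {
  "targets": [
    [[0.6, 0, -1.27], [0, 0.5, 0], 0],
    [[1.36, 0, -2.9], [0, 1, 0], 0],
    [[1.7, 0, -3.6], [0, 1.5, 0], 0],
    [[1.9, 0, -4], [0, 1.5, 0], 0]
  ]
}}

```text
time: 5.38
tool_pos: [0.4844, -0.1445, 0.1359]
tool_rot: [-0.033, 0.944, 0.093, 0.315]
contact_force: [0.6, 0.0, -3.3]
gripper_width: 0.341
grasp_force: 59.3
```

Run:
```python
from h import *
s,im,d=snap("scene","s2"); print(s["joint_pos"],s["ft_torque"],s["contact_force"],s["tool_pos"])
b=snap("top","t2")[1]
s,w,d=snap("wrist","w4")
f=lambda x:cv2.resize(x,(400,300),interpolation=cv2.INTER_CUBIC)
cv2.imwrite("pics/c2.png",np.hstack([f(im[150:300,180:380]),f(w)])[:,:,::-1])
```

```text
[-0.71285378 -0.5006471   2.33787702  0.61563181  0.9714361   0.39172659] [-0.18515284  0.81483739  0.01806204] [ 0.63111522  0.01182349 -3.33595206] [ 0.48444077 -0.14454904  0.13588538]
```

View pics/c2.png

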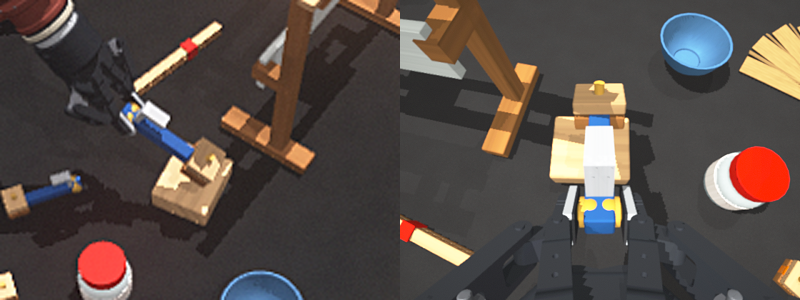

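The clamp is off the stand, roughly level, in the fingers at scene crop (130,110), with its jaws at (205,155).

```bash
cat >> h.py <<'E'
def clampangle(tag):
    """clamp elevation (deg, +up) from nut & jaw pixels, wrist view"""
    s,im,d=snap("wrist",tag); hsv=cv2.cvtColor(im,cv2.COLOR_RGB2HSV)
    r,t=ext("wrist",s); rt=tR(s); out=[]
    f=rt.apply([1,0,0]); f[2]=0; f/=np.linalg.norm(f); o=s["tool_pos"]-.019*rt.apply([0,0,1])
    for nm,m in(("brass",cv2.inRange(hsv,(18,140,90),(32,255,255))),("blue",cv2.inRange(hsv,(100,120,40),(125,255,255)))):
        m=m&((d>0)*255).astype(np.uint8)
        n,l,st,c=cv2.connectedComponentsWithStats(m)
        for i in range(1,n):
            if st[i,4]<25: continue
            v,u=np.where(l==i); P=bydepth("wrist",np.c_[u,v],d[v,u],s)-o
            P=np.median(P,0)
            if np.linalg.norm(P)<.16 and abs(P@np.cross([0,0,1],f))<.04: print(nm,c[i].round(),"fwd %.3f up %.3f el %.1f"%(P@f,P[2],np.degrees(np.arctan2(P[2],P@f))))
    print("pitch",np.degrees(np.arcsin(rt.apply([0,0,1])@f)).round(1),"yaw",np.arctan2(f[1],f[0]).round(3),"studs",o.round(4),s["grasp_force"],s["gripper_width"],s["joint_pos"].round(2))
E
python3 -c "
from h import *
clampangle('w5')"
```

```text
brass [279. 122.] fwd 0.113 up -0.030 el -14.9
brass [257. 292.] fwd 0.001 up 0.006 el 78.2
brass [301. 291.] fwd 0.001 up 0.006 el 77.8
blue [279. 168.] fwd 0.082 up -0.036 el -23.6
blue [279. 306.] fwd -0.007 up 0.008 el 130.1
pitch 37.0 yaw 0.198 studs [ 0.4744 -0.147   0.1518] 59.32900249958038 0.3350249067187284 [-0.71 -0.5   2.34  0.62  0.97  0.39]
```

Request:
{"api": "jog_arm", "payload": {
  "targets": [
    [[0.6, 0, -0.8], [0, 0, 0], 0],
    [[1.3, 0, -1.75], [0, 0, 0], 0],
    [[2, 0, -2.65], [0, 0, 0], 0],
    [[2.65, 0, -3.5], [0, 0, 0], 0],
    [[2.65, 0, -3.5], [0, 0, 0], 0],
    [[2.65, 0, -3.5], [0, 0, 0], 32],
    [[2.65, 0, -3.5], [0, 0, 0], 32]
  ]
}}

```text
time: 6.45
tool_pos: [0.485, -0.1444, 0.2441]
tool_rot: [-0.034, 0.944, 0.094, 0.315]
contact_force: [0.1, 0.7, -4.0]
gripper_width: 0.334
grasp_force: 59.6
```

```bash
python3 -c "
from h import *
clampangle('w6')"
```

```text
brass [277. 136.] fwd 0.110 up -0.042 el -20.8
brass [301. 292.] fwd 0.001 up 0.006 el 83.6
brass [257. 293.] fwd 0.001 up 0.006 el 78.6
blue [278. 175.] fwd 0.082 up -0.046 el -29.5
blue [279. 307.] fwd -0.007 up 0.008 el 131.6
pitch 36.9 yaw 0.196 studs [ 0.4739 -0.1468  0.2593] 59.550599455833435 0.33403927589996085 [-0.71 -0.62  2.22  0.55  1.16  0.54]
```

Request:
{"api": "jog_arm", "payload": {
  "targets": [
    [[0, 0, 0], [0, 0, 0], 33.3],
    [[0, 0, 0], [0, 0, 0], 33.3]
  ]
}}

```text
time: 6.75
tool_pos: [0.4856, -0.145, 0.2464]
tool_rot: [-0.033, 0.943, 0.094, 0.316]
contact_force: [0.2, -0.1, -2.5]
gripper_width: 0.337
grasp_force: 57.9
```

Request:
{"api": "jog_arm", "payload": {
  "targets": [
    [[0, 0, 0], [0, 0, 0], 33.8],
    [[0, 0, 0], [0, 0, 0], 33.8]
  ]
}}

```text
time: 7.0
tool_pos: [0.4857, -0.1451, 0.2469]
tool_rot: [-0.032, 0.943, 0.094, 0.317]
contact_force: [0.2, -0.0, -2.9]
gripper_width: 0.342
grasp_force: 47.4
```

Request:
{"api": "jog_arm", "payload": {
  "targets": [
    [[0, 0, 0], [0, 0, 0], 34.3],
    [[0, 0, 0], [0, 0, 0], 34.3]
  ]
}}

```text
time: 7.25
tool_pos: [0.4857, -0.145, 0.2467]
tool_rot: [-0.032, 0.943, 0.094, 0.316]
contact_force: [-0.7, -0.2, -3.1]
gripper_width: 0.344
grasp_force: 37.4
```

Request:
{"api": "jog_arm", "payload": {
  "targets": [
    [[0, 0, 0], [0, 0, 0], 34.8],
    [[0, 0, 0], [0, 0, 0], 34.8],
    [[0, 0, 0], [0, 0, 0], 34.8]
  ]
}}

```text
time: 7.62
tool_pos: [0.4858, -0.1451, 0.2469]
tool_rot: [-0.032, 0.943, 0.094, 0.317]
contact_force: [0.2, -0.2, -2.5]
gripper_width: 0.35
grasp_force: 28.3
```

```bash
python3 -c "
from h import *
clampangle('w7')"
```

```text
brass [304. 300.] fwd -0.004 up 0.002 el 150.2
brass [254. 302.] fwd -0.005 up 0.003 el 149.0
blue [279. 307.] fwd -0.007 up 0.007 el 133.8
pitch 37.1 yaw 0.198 studs [ 0.4746 -0.1473  0.2621] 28.275370001792908 0.34955742689422603 [-0.71 -0.62  2.22  0.55  1.16  0.54]
```

```bash
cat >> h.py <<'E'
def hang(tag,rad=.2,yaw=None):
    """tilt of hanging clamp from scene-view blue pixels with depth"""
    s,im,d=snap("scene",tag); rt=tR(s); o=s["tool_pos"]-.019*rt.apply([0,0,1])
    f=rt.apply([1,0,0]); f[2]=0; f/=np.linalg.norm(f); l=np.cross([0,0,1],f)
    hsv=cv2.cvtColor(im,cv2.COLOR_RGB2HSV)
    for nm,m in(("blue",cv2.inRange(hsv,(100,120,30),(125,255,255))),("wood",cv2.inRange(hsv,(8,50,60),(25,200,255)))):
        v,u=np.where((m>0)&(d>0)); P=bydepth("scene",np.c_[u,v],d[v,u])-o
        Q=np.c_[P@f,P@l,P[:,2]]; k=(np.linalg.norm(Q,axis=1)<.16)&(abs(Q[:,1])<.03)&(Q[:,2]<.01)&(abs(Q[:,0])<.12); Q=Q[k]; 
        if len(Q)<8: print(nm,len(Q)); continue
        c=np.median(Q,0); e=np.linalg.svd(Q-Q.mean(0),full_matrices=False)[2][0]; e*=-np.sign(e[2])
        print(nm,len(Q),"med f,l,up",c.round(3),"axis",e.round(3),"foot-fwd deg %.1f"%np.degrees(np.arctan2(e[0],-e[2])), Q.min(0).round(3),Q.max(0).round(3))
    x,y=0,0; p=camera_params("scene"); uv=cv2.projectPoints(o.reshape(1,3),np.array(p["rvec"]),np.array(p["tvec"]),K(p),np.array(p["dist"]))[0].ravel().astype(int)
    print("studs px",uv,o.round(4)); u,v=uv; c=im[max(v-75,0):v+75,max(u-100,0):u+100]
    cv2.imwrite(f"pics/{tag}c.png",cv2.resize(c,None,fx=4,fy=4,interpolation=cv2.INTER_CUBIC)[:,:,::-1])
E
python3 -c "
from h import *
hang('s3')"
```

```text
blue 176 med f,l,up [ 0.013 -0.003 -0.053] axis [ 0.278 -0.041 -0.96 ] foot-fwd deg 16.1 [-0.016 -0.011 -0.098] [0.028 0.012 0.009]
wood 316 med f,l,up [ 0.038 -0.01  -0.106] axis [ 0.262 -0.159 -0.952] foot-fwd deg 15.4 [-0.01  -0.026 -0.14 ] [0.057 0.027 0.008]
studs px [242 179] [ 0.4746 -0.1474  0.2621]
```

View pics/s3c.png

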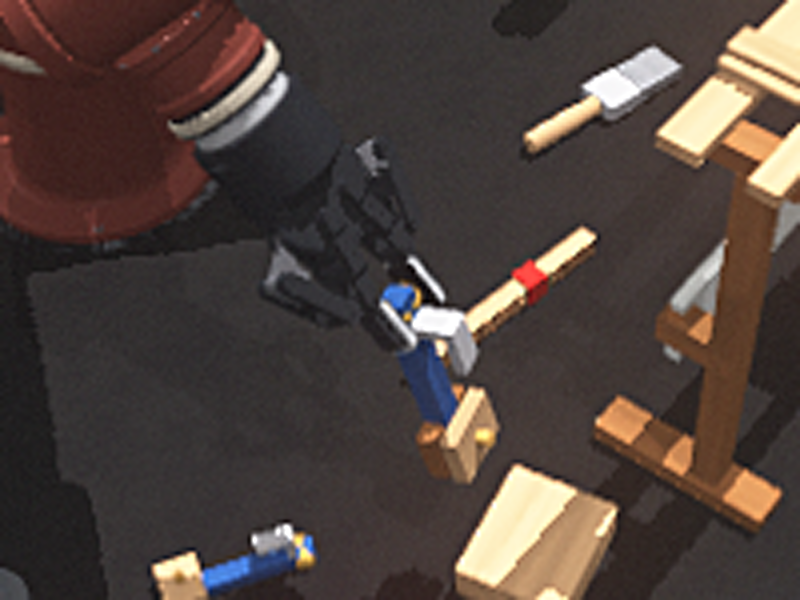

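Hanging with the foot about 16° forward. The crop shows the jaws down at (460,440), clear of stand and rack. Easing a little more, then carrying it over.

Request:
{"api": "jog_arm", "payload": {
  "targets": [
    [[0, 0, 0], [0, 0, 0], 35.2],
    [[0, 0, 0], [0, 0, 0], 35.2],
    [[0, 0, 0], [0, 0, 0], 35.2]
  ]
}}

```text
time: 8.1
tool_pos: [0.4858, -0.145, 0.2468]
tool_rot: [-0.032, 0.943, 0.094, 0.317]
contact_force: [-0.1, -0.3, -3.6]
gripper_width: 0.351
grasp_force: 21.6
```

```bash
python3 -c "
from h import *
hang('s4')
ex=np.array([.9997,-.0256,0]);c=np.array([.5825,.186,0])
for p in(37,50): plan(c-.11*ex+[0,0,.265],-.0256,np.radians(p))"
```

```text
blue 162 med f,l,up [ 0.012 -0.004 -0.052] axis [ 0.259 -0.043 -0.965] foot-fwd deg 15.0 [-0.015 -0.012 -0.099] [0.026 0.009 0.009]
wood 316 med f,l,up [ 0.035 -0.01  -0.106] axis [ 0.243 -0.165 -0.956] foot-fwd deg 14.3 [-0.009 -0.026 -0.14 ] [0.054 0.027 0.006]
studs px [242 179] [ 0.4745 -0.1473  0.262 ]
tcp [0.484  0.1885 0.2498] shift [  2.112 -13.092   1.474] turn [-0.98  -0.013  1.279]
tcp [0.4871 0.1884 0.2528] shift [  2.28  -13.064   1.453] turn [-1.121  1.605  1.162]
```

Request:
{"api": "jog_arm", "payload": {
  "targets": [
    [[0.2, -1.2, 0.1], [-0.12, 0, 0.16], 34.8],
    [[0.5, -3, 0.3], [-0.25, 0, 0.32], 34.8],
    [[0.8, -4.8, 0.5], [-0.37, 0, 0.48], 34.8],
    [[1.1, -6.6, 0.7], [-0.5, 0, 0.64], 34.8],
    [[1.35, -8.4, 0.9], [-0.61, 0, 0.8], 34.8],
    [[1.6, -10.2, 1.1], [-0.74, 0, 0.96], 34.8],
    [[1.9, -11.9, 1.3], [-0.86, 0, 1.12], 34.8],
    [[2.1, -13.1, 1.5], [-0.98, 0, 1.28], 34.8]
  ]
}}

```text
time: 9.15
tool_pos: [0.4835, 0.1913, 0.2493]
tool_rot: [0.003, 0.948, -0.012, 0.318]
contact_force: [-0.1, 0.4, -3.7]
gripper_width: 0.354
grasp_force: 21.5
```

Request:
{"api": "jog_arm", "payload": {
  "targets": [
    [[0, 0, 0], [0, 0.5, 0], 34.8],
    [[0, 0, 0], [0, 1, 0], 34.8],
    [[0.15, 0, 0], [0, 1.6, 0], 34.8],
    [[0.15, 0, 0], [0, 1.6, 0], 35.2],
    [[0.15, 0, 0], [0, 1.6, 0], 35.5],
    [[0.15, 0, 0], [0, 1.6, 0], 35.5],
    [[0.15, 0, 0], [0, 1.6, 0], 35.5]
  ]
}}

```text
time: 10.02
tool_pos: [0.4874, 0.1886, 0.2519]
tool_rot: [0.005, 0.907, -0.012, 0.422]
contact_force: [-0.7, 0.5, -2.8]
gripper_width: 0.359
grasp_force: 16.9
```

```bash
python3 -c "
from h import *
hang('s5'); clampangle('w8'); print(camera_params('scene')['tvec'],ext('scene')[1])
"
```

```text
blue 30 med f,l,up [-0.001 -0.003  0.002] axis [ 0.077 -0.107 -0.991] foot-fwd deg 4.5 [-0.014 -0.01  -0.092] [0.013 0.016 0.006]
wood 73 med f,l,up [ 0.019 -0.021 -0.132] axis [ 0.088 -0.2   -0.976] foot-fwd deg 5.1 [-0.004 -0.027 -0.146] [0.115 0.022 0.003]
studs px [314 105] [0.4728 0.189  0.2641]
brass [305. 306.] fwd -0.006 up -0.000 el -178.1
brass [254. 308.] fwd -0.007 up 0.000 el 176.6
blue [279. 306.] fwd -0.006 up 0.005 el 142.1
pitch 49.9 yaw -0.027 studs [0.4728 0.189  0.264 ] 16.852115392684937 0.35982978109074326 [ 0.39 -0.7   2.33 -0.48  0.75  2.21]
[-0.39453426 -0.23110948  1.41819577] [ 0.89414036 -0.62361398  1.01585765]
```

View pics/s5c.png

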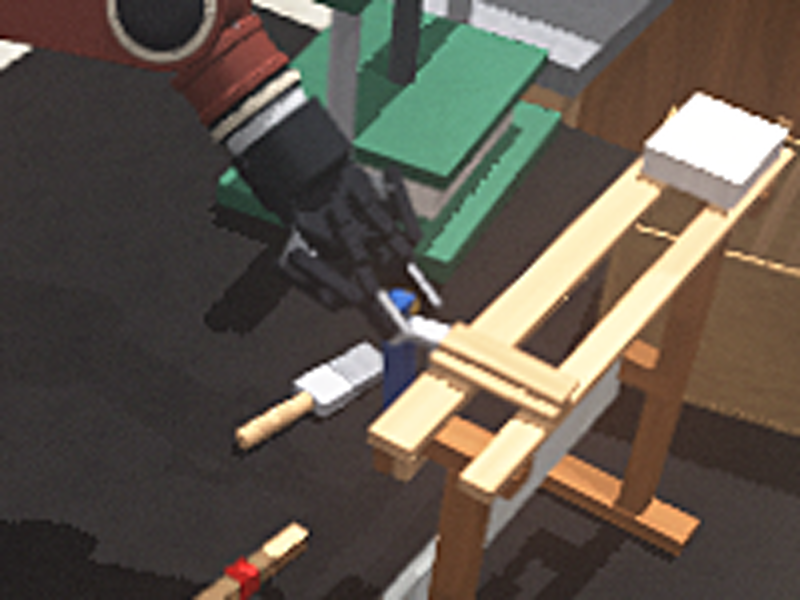

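View pics/w8.png

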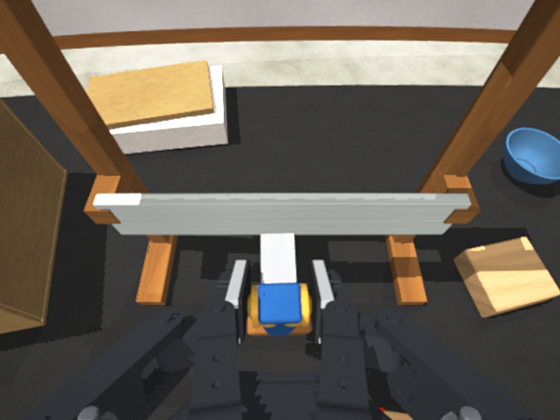

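The wrist view shows the rail's top face at rows about 194–206, columns 97–470, with the clamp's hook (white) at (278,258) in front of its middle. The clamp hangs about 5° from plumb.

Run:
```python
from h import *
s=state(); im=np.load("w8_im.npy").astype(int); d=np.load("w8.npy")
for u in(180,280,380):
    print(u,[(r,int(im[r,u].sum()/3),round(float(d[r,u]),3)) for r in range(188,214,1)][::1])
    P=bydepth("wrist",[[u,r] for r in range(190,216)],d[190:216,u],s); print(P[:,[0,2]].round(4).tolist())
```

```text
180 [(188, 59, 0.498), (189, 58, 0.498), (190, 58, 0.496), (191, 55, 0.497), (192, 68, 0.496), (193, 121, 0.492), (194, 170, 0.274), (195, 191, 0.275), (196, 196, 0.275), (197, 193, 0.273), (198, 179, 0.274), (199, 166, 0.273), (200, 162, 0.271), (201, 165, 0.271), (202, 167, 0.271), (203, 172, 0.27), (204, 173, 0.272), (205, 167, 0.271), (206, 165, 0.273), (207, 165, 0.275), (208, 164, 0.275), (209, 164, 0.278), (210, 163, 0.28), (211, 164, 0.28), (212, 163, 0.282), (213, 162, 0.283)]
[[0.7198, 0.0006], [0.719, -0.001], [0.7173, -0.0015], [0.7138, 0.0008], [0.588, 0.1805], [0.5876, 0.1794], [0.5866, 0.1794], [0.5847, 0.1806], [0.5845, 0.1793], [0.5831, 0.1798], [0.5814, 0.1808], [0.5806, 0.1803], [0.5801, 0.1794], [0.5789, 0.1797], [0.5788, 0.1782], [0.5779, 0.178], [0.578, 0.1761], [0.5784, 0.1739], [0.5777, 0.1733], [0.5781, 0.1709], [0.5784, 0.1687], [0.5779, 0.1677], [0.578, 0.1659], [0.5779, 0.1643], [0.5781, 0.1621], [0.5785, 0.1596]]
280 [(188, 59, 0.498), (189, 59, 0.498), (190, 58, 0.496), (191, 53, 0.495), (192, 86, 0.495), (193, 156, 0.275), (194, 194, 0.274), (195, 198, 
[... 1070 characters left out ...]
0, 0.271), (202, 172, 0.27), (203, 181, 0.271), (204, 178, 0.271), (205, 165, 0.272), (206, 162, 0.275), (207, 164, 0.276), (208, 166, 0.277), (209, 166, 0.277), (210, 166, 0.28), (211, 165, 0.282), (212, 164, 0.282), (213, 165, 0.0)]
[[0.7118, 0.0002], [0.7111, -0.0015], [0.7079, 0.0004], [0.7072, -0.0015], [0.5835, 0.1805], [0.583, 0.1796], [0.5814, 0.1804], [0.5805, 0.1801], [0.5796, 0.1799], [0.5784, 0.1801], [0.5774, 0.1799], [0.576, 0.1805], [0.5751, 0.1803], [0.5748, 0.1791], [0.5742, 0.1784], [0.5735, 0.1779], [0.5747, 0.1742], [0.5741, 0.1734], [0.5738, 0.1722], [0.5733, 0.1714], [0.5742, 0.1681], [0.5743, 0.166], [0.5735, 0.1656], [0.4313, 0.4078], [0.5739, 0.1612], [0.5735, 0.16]]
```

Run:
```python
from h import *
s=state(); im=np.load("w8_im.npy"); d=np.load("w8.npy"); o=s["tool_pos"]-.019*tR(s).apply([0,0,1])
for u in(270,279,288):
    rs=list(range(230,336,3)); P=bydepth("wrist",[[u,r] for r in rs],d[rs,u],s)-o
    print(u,[(r,*(1000*p[[0,2]]).round().astype(int),tuple(im[r,u]//10)) for r,p in zip(rs,P)] if u==279 else [(r,*(1000*p[[0,2]]).round().astype(int)) for r,p in zip(rs,P)])
```

```text
270 [(230, np.int64(104), np.int64(-135)), (233, np.int64(104), np.int64(-141)), (236, np.int64(34), np.int64(-8)), (239, np.int64(32), np.int64(-8)), (242, np.int64(31), np.int64(-8)), (245, np.int64(29), np.int64(-9)), (248, np.int64(27), np.int64(-9)), (251, np.int64(26), np.int64(-9)), (254, np.int64(24), np.int64(-9)), (257, np.int64(22), np.int64(-10)), (260, np.int64(20), np.int64(-9)), (263, np.int64(19), np.int64(-9)), (266, np.int64(17), np.int64(-10)), (269, np.int64(15), np.int64(-9)), (272, np.int64(14), np.int64(-10)), (275, np.int64(13), np.int64(-11)), (278, np.int64(11), np.int64(-12)), (281, np.int64(10), np.int64(-11)), (284, np.int64(2), np.int64(6)), (287, np.int64(1), np.int64(7)), (290, np.int64(0), np.int64(6)), (293, np.int64(-1), np.int64(4)), (296, np.int64(-3), np.int64(6)), (299, np.int64(-4), np.int64(4)), (302, np.int64(-6), np.int64(5)), (305, np.int64(-7), np.int64(4)), (308, np.int64(-8), np.int64(3)), (311, np.int64(-9), np.int64(4)), (314, np.int64(-11), np.int64(5)), (317, np.int64(-12), np.int64(3)), (320, np.int64(-13), np.int64(4)), (323, np.in
[... 3567 characters left out ...]
11)), (278, np.int64(11), np.int64(-11)), (281, np.int64(9), np.int64(-11)), (284, np.int64(2), np.int64(7)), (287, np.int64(1), np.int64(5)), (290, np.int64(0), np.int64(6)), (293, np.int64(-2), np.int64(6)), (296, np.int64(-3), np.int64(5)), (299, np.int64(-5), np.int64(6)), (302, np.int64(-6), np.int64(5)), (305, np.int64(-7), np.int64(5)), (308, np.int64(-8), np.int64(5)), (311, np.int64(-10), np.int64(5)), (314, np.int64(-11), np.int64(5)), (317, np.int64(-12), np.int64(4)), (320, np.int64(-13), np.int64(3)), (323, np.int64(-14), np.int64(2)), (326, np.int64(-14), np.int64(-7)), (329, np.int64(-6), np.int64(-58)), (332, np.int64(-1), np.int64(-102)), (335, np.int64(22), np.int64(-266))]
```

Request:
{"api": "jog_arm", "payload": {
  "targets": [
    [[0.2, 0, 0.3], [0, 0.2, 0], 35.5],
    [[0.45, 0, 0.55], [0, 0.5, 0], 35.5],
    [[0.7, 0, 0.8], [0, 0.8, 0], 35.5],
    [[0.9, 0, 1.07], [0, 1.1, 0], 35.5],
    [[0.9, 0, 1.07], [0, 1.4, 0], 35.5],
    [[0.9, 0, 1.07], [0, 1.6, 0], 35.5],
    [[0.9, 0, 1.07], [0, 1.6, 0], 35.5],
    [[0.9, 0, 1.07], [0, 1.6, 0], 35.5]
  ]
}}

```text
time: 11.12
tool_pos: [0.5222, 0.1878, 0.2518]
tool_rot: [0.006, 0.854, -0.011, 0.52]
contact_force: [0.5, -0.3, -3.4]
gripper_width: 0.353
grasp_force: 16.8
```

```bash
cat >> h.py <<'E'
def pose(tag):
    """clamp pose in the fwd/up plane from wrist depth along the mid column"""
    s,im,d=snap("wrist",tag); rt=tR(s); f=rt.apply([1,0,0]); f[2]=0; f/=np.linalg.norm(f); o=s["tool_pos"]-.019*rt.apply([0,0,1])
    hsv=cv2.cvtColor(im,cv2.COLOR_RGB2HSV); blue=cv2.inRange(hsv,(100,120,100),(125,255,255)); white=((hsv[...,1]<30)&(hsv[...,2]>215)).astype(np.uint8)*255
    def pts(m):
        v,u=np.where((m>0)&(d>0)); k=(u>268)&(u<290); P=bydepth("wrist",np.c_[u[k],v[k]],d[v[k],u[k]],s)-o
        Q=np.c_[P@f,P[:,2]]; return Q[np.linalg.norm(Q,axis=1)<.06]
    B,W=pts(blue),pts(white); B=B[np.abs(B[:,1]-np.median(B[:,1]))<.006]
    W=W[np.abs(W[:,1]-np.median(W[:,1]))<.006]
    ph=np.arctan(np.polyfit(W[:,0],W[:,1],1)[0]); ph2=np.arctan(np.polyfit(B[:,0],B[:,1],1)[0])
    X=np.array([np.sin(ph),-np.cos(ph)]); Z=np.array([np.cos(ph),np.sin(ph)])
    e=np.array([(B[:,0].min()+B[:,0].max())/2,np.median(B[:,1])]); org=e+.012*X
    print("foot-fwd deg hook %.1f end %.1f"%(np.degrees(ph),np.degrees(ph2)),"org rel",org.round(4),"hook rel",(org+.014*X+.02*Z).round(4))
    hw=lambda q:(o+f*q[0]+[0,0,q[1]]).round(4)
    for n,a in(("org",(0,0)),("hook",(.014,.02)),("tongue tip in",(.042,.031)),("tip out",(.042,.039)),("jaw corner",(.098,.022)),("nut",(.118,.032))): print(n,hw(org+a[0]*X+a[1]*Z))
    print("pitch",np.degrees(np.arcsin(rt.apply([0,0,1])@f)).round(1),"yaw",np.arctan2(f[1],f[0]).round(3),"o",o.round(4),"F",round(s["grasp_force"],1),"w",round(s["gripper_width"],3),s["joint_pos"].round(2),"t",s["time"])
E
python3 -c "
from h import *
pose('w9')"
```

```text
foot-fwd deg hook 5.8 end 7.0 org rel [-0.0033 -0.0082] hook rel [ 0.0181 -0.0201]
org [0.5021 0.1883 0.2523]
hook [0.5234 0.1878 0.2404]
tongue tip in [0.5371 0.1874 0.2136]
tip out [0.5451 0.1872 0.2144]
jaw corner [0.5338 0.1875 0.157 ]
nut [0.5458 0.1872 0.1381]
pitch 62.7 yaw -0.027 o [0.5053 0.1883 0.2605] F 16.8 w 0.353 [ 0.39 -0.65  2.39 -0.86  0.5   2.56] t 11.125
```

Request:
{"api": "jog_arm", "payload": {
  "targets": [
    [[0, 0, 0], [0, 0, 0], 34.4],
    [[0, 0, 0], [0, 0, 0], 34.4],
    [[0, 0, 0], [0, -0.5, 0], 34.4],
    [[0, 0, 0], [0, -1, 0], 34.4],
    [[0, 0, 0], [0, -1.4, 0], 34.4],
    [[0, 0, 0], [0, -1.8, 0], 34.4],
    [[0, 0, 0], [0, -1.8, 0], 34.4],
    [[0, 0, 0], [0, -1.8, 0], 34.4]
  ]
}}

```text
time: 12.18
tool_pos: [0.5219, 0.1877, 0.2509]
tool_rot: [0.005, 0.912, -0.012, 0.409]
contact_force: [0.3, -0.1, -3.0]
gripper_width: 0.349
grasp_force: 25.9
```

```bash
python3 -c "
from h import *
pose('w10')"
```

```text
foot-fwd deg hook -0.8 end 3.3 org rel [-0.0052 -0.0076] hook rel [ 0.0146 -0.0218]
org [0.5025 0.1882 0.256 ]
hook [0.5223 0.1877 0.2417]
tongue tip in [0.5329 0.1874 0.2135]
tip out [0.5409 0.1872 0.2134]
jaw corner [0.5231 0.1876 0.1577]
nut [0.5328 0.1874 0.1375]
pitch 48.3 yaw -0.026 o [0.5077 0.188  0.2635] F 25.9 w 0.349 [ 0.35 -0.59  2.26 -0.43  0.71  2.16] t 12.175
```

Request:
{"api": "jog_arm", "payload": {
  "targets": [
    [[0, 0, 0], [0, 0.4, 0], 35.5],
    [[0, 0, 0], [0, 0.9, 0], 35.5],
    [[0, 0, 0], [0, 1.4, 0], 35.5],
    [[0, 0, 0], [0, 1.8, 0], 35.5],
    [[0, 0, 0], [0, 1.8, 0], 35.5],
    [[0, 0, 0], [0, 1.8, 0], 33],
    [[0, 0, 0], [0, 1.8, 0], 30],
    [[0, 0, 0], [0, 1.8, 0], 30]
  ]
}}

```text
time: 13.22
tool_pos: [0.5223, 0.1878, 0.252]
tool_rot: [0.006, 0.854, -0.011, 0.52]
contact_force: [0.4, -0.5, -3.9]
gripper_width: 0.334
grasp_force: 59.1
```

Request:
{"api": "jog_arm", "payload": {
  "targets": [
    [[0, 0, 0], [0, -0.4, 0], 30],
    [[0, 0, 0], [0, -0.9, 0], 30],
    [[0, 0, 0], [0, -1.4, 0], 30],
    [[0, 0, 0], [0, -1.9, 0], 30],
    [[0, 0, 0], [0, -1.9, 0], 30],
    [[0, 0, 0], [0, -1.9, 0], 30]
  ]
}}

```text
time: 13.98
tool_pos: [0.5219, 0.1876, 0.2509]
tool_rot: [0.005, 0.915, -0.012, 0.403]
contact_force: [-0.3, 0.5, -2.7]
gripper_width: 0.335
grasp_force: 59.3
```

```bash
python3 -c "
from h import *
pose('w11')"
```

```text
foot-fwd deg hook -2.5 end 2.3 org rel [-0.0053 -0.0076] hook rel [ 0.014  -0.0224]
org [0.5025 0.1881 0.2562]
hook [0.5219 0.1876 0.2414]
tongue tip in [0.5317 0.1874 0.2129]
tip out [0.5397 0.1872 0.2126]
jaw corner [0.5203 0.1877 0.1573]
nut [0.5294 0.1874 0.1369]
pitch 47.5 yaw -0.026 o [0.5079 0.188  0.2637] F 59.3 w 0.335 [ 0.35 -0.58  2.25 -0.42  0.72  2.15] t 13.975
```

Run:
```python
from h import *
s=state(); im=np.load("w11_im.npy"); d=np.load("w11.npy"); o=s["tool_pos"]-.019*tR(s).apply([0,0,1])
for u in(279,262):
    rs=list(range(226,360,3)); P=bydepth("wrist",[[u,r] for r in rs],d[rs,u],s)-o
    print(u,[(r,*(1000*p[[0,2]]).round(1).tolist(),im[r,u].tolist()) for r,p in zip(rs,P) if r<240 or r>276])
hang('s6')
```

```text
279 [(226, 75.5, -83.9, [195, 202, 195]), (229, 72.8, -83.9, [181, 186, 179]), (232, 69.9, -83.6, [168, 173, 167]), (235, 67.9, -85.1, [177, 181, 176]), (238, 68.4, -92.4, [174, 179, 174]), (277, 11.9, -14.3, [248, 249, 249]), (280, 10.0, -13.3, [251, 251, 250]), (283, 3.4, 4.8, [65, 113, 191]), (286, 2.0, 4.8, [58, 129, 220]), (289, 0.7, 4.5, [58, 130, 220]), (292, -0.8, 4.8, [59, 131, 220]), (295, -2.0, 4.0, [58, 131, 220]), (298, -3.5, 4.7, [59, 129, 219]), (301, -4.6, 3.8, [58, 128, 219]), (304, -6.1, 4.3, [58, 128, 219]), (307, -7.5, 4.7, [57, 127, 217]), (310, -8.9, 5.2, [58, 128, 216]), (313, -10.1, 4.5, [59, 128, 216]), (316, -11.3, 4.2, [56, 123, 209]), (319, -12.6, 4.2, [49, 106, 181]), (322, -13.5, 1.5, [32, 64, 105]), (325, -13.7, -5.7, [31, 65, 108]), (328, -13.8, -15.6, [31, 65, 107]), (331, -14.2, -23.5, [31, 64, 108]), (334, -14.6, -33.1, [32, 65, 108]), (337, -15.0, -43.9, [30, 64, 107]), (340, -15.4, -55.8, [29, 63, 108]), (343, -16.1, -67.5, [30, 65, 108]), (346, -16.8, -81.2, [30, 63, 108]), (349, -17.5, -97.2, [42, 65, 105]), (352, -18.3, -117.2, [95, 69, 65]), (
[... 849 characters left out ...]
5, -16.1, [73, 76, 89]), (331, -13.4, -28.0, [74, 67, 88]), (334, -5.8, -105.9, [166, 113, 82]), (337, -8.0, -106.1, [199, 133, 73]), (340, -10.2, -106.1, [203, 132, 69]), (343, -12.4, -105.2, [200, 132, 69]), (346, -14.5, -105.6, [198, 129, 70]), (349, -16.6, -105.4, [185, 121, 64]), (352, -18.3, -111.7, [105, 70, 38]), (355, -19.3, -132.0, [105, 72, 44]), (358, -15.1, -263.8, [51, 50, 51])]
blue 22 med f,l,up [-0.002  0.002  0.002] axis [-0.18  -0.224 -0.958] foot-fwd deg -10.6 [-0.013 -0.009 -0.047] [0.004 0.014 0.005]
wood 114 med f,l,up [ 0.006 -0.022 -0.124] axis [ 0.045 -0.184 -0.982] foot-fwd deg 2.6 [-0.028 -0.026 -0.149] [0.08  0.025 0.01 ]
studs px [324 111] [0.5076 0.188  0.2633]
```

View pics/w11.png

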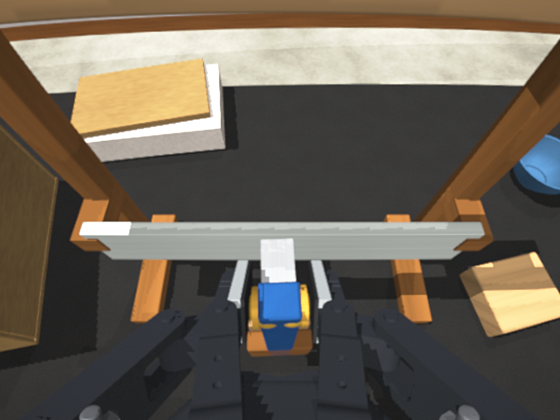

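Wrist view: the hook (278,260) is just below the rail's front edge in the picture. The clamp is 2.5° foot-back. Because rail height, tongue and jaws overlap, I want about 8° foot-back, so I repeat the trick with a looser reload.

Request:
{"api": "jog_arm", "payload": {
  "targets": [
    [[0, 0, 0], [0, 0.4, 0], 35],
    [[0, 0, 0], [0, 0.9, 0], 35.8],
    [[0, 0, 0], [0, 1.4, 0], 35.8],
    [[0, 0, 0], [0, 1.9, 0], 35.8],
    [[0, 0, 0], [0, 1.9, 0], 35.8],
    [[0, 0, 0], [0, 1.9, 0], 35.8],
    [[0, 0, 0], [0, 1.9, 0], 33],
    [[0, 0, 0], [0, 1.9, 0], 30]
  ]
}}

```text
time: 15.08
tool_pos: [0.5224, 0.1878, 0.2522]
tool_rot: [0.006, 0.854, -0.011, 0.521]
contact_force: [-0.6, 0.6, -3.4]
gripper_width: 0.335
grasp_force: 59.1
```

```bash
python3 -c "
from h import *
pose('w12')"
```

```text
foot-fwd deg hook 7.8 end 9.5 org rel [-0.003  -0.0085] hook rel [ 0.0187 -0.0197]
org [0.5025 0.1883 0.2524]
hook [0.5242 0.1877 0.2413]
tongue tip in [0.5388 0.1873 0.215 ]
tip out [0.5468 0.1871 0.2161]
jaw corner [0.5375 0.1874 0.1583]
nut [0.5501 0.187  0.1399]
pitch 62.7 yaw -0.027 o [0.5055 0.1882 0.2609] F 59.1 w 0.335 [ 0.39 -0.65  2.39 -0.86  0.5   2.56] t 15.075
```

Request:
{"api": "jog_arm", "payload": {
  "targets": [
    [[0, 0, 0], [0, -0.5, 0], 30],
    [[0, 0, 0], [0, -1, 0], 30],
    [[0, 0, 0], [0, -1.5, 0], 30],
    [[0, 0, 0], [0, -2, 0], 30],
    [[0, 0, 0], [0, -2, 0], 30]
  ]
}}

```text
time: 15.75
tool_pos: [0.5231, 0.1877, 0.2533]
tool_rot: [0.005, 0.917, -0.012, 0.398]
contact_force: [0.4, 0.3, -2.9]
gripper_width: 0.337
grasp_force: 59.3
```

```bash
python3 -c "
from h import *
pose('w13')
s=state();print(tR(s).inv().apply([.9997,-.0256,0]),tR(s).inv().apply([0,0,1]))"
```

```text
foot-fwd deg hook -5.6 end 0.6 org rel [-0.0057 -0.0077] hook rel [ 0.0128 -0.0236]
org [0.5036 0.1882 0.2586]
hook [0.5221 0.1877 0.2427]
tongue tip in [0.5303 0.1875 0.2138]
tip out [0.5383 0.1873 0.213 ]
jaw corner [0.5159 0.1879 0.1589]
nut [0.5239 0.1877 0.138 ]
pitch 46.9 yaw -0.028 o [0.5093 0.1881 0.2663] F 59.3 w 0.337 [ 0.34 -0.58  2.24 -0.4   0.74  2.14] t 15.75
[ 6.84622992e-01 -7.16597588e-04  7.28935042e-01] [ 7.28914739e-01 -4.32897371e-04 -6.84604350e-01]
```

Request:
{"api": "jog_arm", "payload": {
  "targets": [
    [[0.3, 0, 0.33], [0, -0.2, 0], 30],
    [[0.6, 0, 0.66], [0, -0.4, 0], 30],
    [[0.9, 0, 1], [0, -0.5, 0], 30],
    [[1.23, 0, 1.31], [0, -0.5, 0], 30],
    [[1, 0, 1.54], [0, -0.5, 0], 30],
    [[0.75, 0, 1.77], [0, -0.5, 0], 30],
    [[0.5, 0, 2], [0, -0.5, 0], 30],
    [[0.5, 0, 2], [0, -0.5, 0], 30]
  ]
}}

```text
time: 16.8
tool_pos: [0.566, 0.1865, 0.2241]
tool_rot: [0.005, 0.932, -0.012, 0.363]
contact_force: [0.0, 1.1, -3.7]
gripper_width: 0.33
grasp_force: 59.3
```

Run:
```python
from h import *
pose('w14')
s=state();im=np.load("w14_im.npy");d=np.load("w14.npy");print(tR(s).inv().apply([.9997,-.0256,0]),tR(s).inv().apply([0,0,1]))
for u in (230,330):
    rs=range(225,280,2);P=bydepth("wrist",[[u,r] for r in rs],d[225:280:2,u],s); print(u,[(r,*p[[0,2]].round(4).tolist()) for r,p in zip(rs,P) if .1<p[2]<.19])
```

```text
foot-fwd deg hook -10.0 end -2.9 org rel [-0.0067 -0.0073] hook rel [ 0.0106 -0.0246]
org [0.5465 0.187  0.2308]
hook [0.5638 0.1865 0.2135]
tongue tip in [0.5697 0.1864 0.184 ]
tip out [0.5776 0.1862 0.1827]
jaw corner [0.5511 0.1869 0.1305]
nut [0.5575 0.1867 0.109 ]
pitch 42.6 yaw -0.025 o [0.5532 0.1868 0.2381] F 59.3 w 0.33 [ 0.29 -0.4   2.15 -0.33  0.71  2.07] t 16.8
[7.35684026e-01 3.54236317e-05 6.77365826e-01] [ 6.77347044e-01  6.26677044e-05 -7.35663631e-01]
230 [(255, 0.5892, 0.1804), (257, 0.5872, 0.1823), (259, 0.5863, 0.1807), (261, 0.585, 0.1804), (263, 0.5835, 0.1805), (265, 0.5821, 0.1807), (267, 0.5803, 0.1822), (269, 0.5791, 0.1814)]
330 [(255, 0.5875, 0.1802), (257, 0.5857, 0.1819), (259, 0.5848, 0.1799), (261, 0.5832, 0.1807), (263, 0.5814, 0.1823), (265, 0.5802, 0.1814), (267, 0.5788, 0.1815), (269, 0.5776, 0.1808)]
```

Request:
{"api": "jog_arm", "payload": {
  "targets": [
    [[0.08, 0, -0.09], [0, 0, 0], 30],
    [[0.4, 0, 0.2], [0, 0, 0], 30],
    [[0.73, 0, 0.51], [0, 0, 0], 30],
    [[0.73, 0, 0.51], [0, 0, 0], 30],
    [[0.53, 0, 0.73], [0, 0, 0], 30],
    [[0.32, 0, 0.95], [0, 0, 0], 30],
    [[0.32, 0, 0.95], [0, 0, 0], 30]
  ]
}}

```text
time: 17.73
tool_pos: [0.588, 0.1859, 0.2121]
tool_rot: [0.005, 0.932, -0.012, 0.363]
contact_force: [0.9, -0.6, -3.0]
gripper_width: 0.332
grasp_force: 59.4
```

Run:
```python
from h import *
pose('w15'); s=state(); print(s["contact_force"],s["ft_torque"])
```

```text
foot-fwd deg hook -9.5 end -3.3 org rel [-0.0067 -0.0074] hook rel [ 0.0107 -0.0245]
org [0.5685 0.1864 0.2187]
hook [0.5859 0.1859 0.2016]
tongue tip in [0.5921 0.1858 0.1721]
tip out [0.6    0.1856 0.1708]
jaw corner [0.5739 0.1862 0.1184]
nut [0.5805 0.1861 0.097 ]
pitch 42.5 yaw -0.025 o [0.5752 0.1862 0.2261] F 59.4 w 0.332 [ 0.28 -0.33  2.12 -0.33  0.67  2.06] t 17.725
[-0.24016479 -1.12218107 -2.90227904] [-0.01838793  0.57010085 -0.0134318 ]
```

View pics/w15.png

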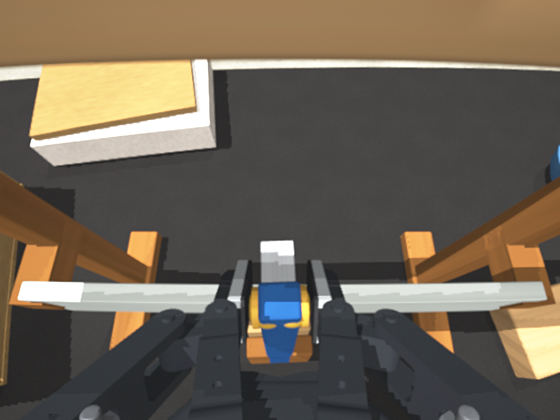

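The hook's tongue (278,265) is behind the rail and there is no contact. Lowering the rest of the way.

Request:
{"api": "jog_arm", "payload": {
  "targets": [
    [[-0.15, 0, 0.13], [0, 0, 0], 30],
    [[-0.3, 0, 0.26], [0, 0, 0], 30],
    [[-0.42, 0, 0.36], [0, 0, 0], 30],
    [[-0.52, 0, 0.45], [0, 0, 0], 30],
    [[-0.52, 0, 0.45], [0, 0, 0], 30]
  ]
}}

```text
time: 18.4
tool_pos: [0.5868, 0.1861, 0.1965]
tool_rot: [0.005, 0.931, -0.012, 0.364]
contact_force: [0.1, -0.5, -1.9]
gripper_width: 0.333
grasp_force: 59.4
```

Run:
```python
from h import *
pose('w16'); s=state(); print(s["contact_force"],s["ft_torque"])
```

```text
foot-fwd deg hook -10.8 end -1.9 org rel [-0.0073 -0.0073] hook rel [ 0.0097 -0.0248]
org [0.5666 0.1866 0.2031]
hook [0.5836 0.1861 0.1856]
tongue tip in [0.5892 0.186  0.1561]
tip out [0.5971 0.1858 0.1546]
jaw corner [0.5699 0.1865 0.1027]
nut [0.576  0.1863 0.0812]
pitch 42.7 yaw -0.026 o [0.5739 0.1864 0.2104] F 59.4 w 0.333 [ 0.28 -0.32  2.14 -0.35  0.63  2.08] t 18.4
[-0.04788822  0.21713658 -2.75793885] [0.0176032  0.58164953 0.01056206]
```

Now lower 3 mm more and ease the grip stepwise.

Request:
{"api": "jog_arm", "payload": {
  "targets": [
    [[-0.09, 0, 0.09], [0, 0, 0], 34],
    [[-0.09, 0, 0.09], [0, 0, 0], 34.8],
    [[-0.09, 0, 0.09], [0, 0, 0], 35.5],
    [[-0.09, 0, 0.09], [0, 0, 0], 35.8],
    [[-0.09, 0, 0.09], [0, 0, 0], 36],
    [[-0.09, 0, 0.09], [0, 0, 0], 36]
  ]
}}

```text
time: 19.2
tool_pos: [0.5869, 0.1861, 0.1939]
tool_rot: [0.005, 0.931, -0.012, 0.364]
contact_force: [-0.1, -0.2, -2.8]
gripper_width: 0.36
grasp_force: 10.1
```

Run:
```python
from h import *
pose('w17'); s=state(); print(s["contact_force"],s["ft_torque"])
```

```text
foot-fwd deg hook -8.3 end -1.5 org rel [-0.0071 -0.0071] hook rel [ 0.0106 -0.0238]
org [0.5669 0.1866 0.2008]
hook [0.5847 0.1862 0.184 ]
tongue tip in [0.5915 0.186  0.1548]
tip out [0.5994 0.1858 0.1536]
jaw corner [0.5745 0.1864 0.1006]
nut [0.5816 0.1862 0.0794]
pitch 42.7 yaw -0.026 o [0.574  0.1864 0.2079] F 10.1 w 0.36 [ 0.28 -0.32  2.14 -0.35  0.63  2.09] t 19.2
[-0.20389286 -0.12226195 -2.88189706] [-0.01767497  0.57190473  0.02821724]
```

Request:
{"api": "jog_arm", "payload": {
  "targets": [
    [[-0.05, 0, 0.05], [0, 0, 0], 36],
    [[-0.05, 0, 0.05], [0, 0, 0], 36.4],
    [[-0.05, 0, 0.05], [0, 0, 0], 36.8],
    [[-0.05, 0, 0.05], [0, 0, 0], 37.5],
    [[-0.05, 0, 0.05], [0, 0, 0], 39],
    [[-0.05, 0, 0.05], [0, 0, 0], 42],
    [[-0.05, 0, 0.05], [0, 0, 0], 46],
    [[-0.05, 0, 0.05], [0, 0, 0], 50]
  ]
}}

```text
time: 20.25
tool_pos: [0.5869, 0.1862, 0.1923]
tool_rot: [0.005, 0.931, -0.012, 0.364]
contact_force: [0.4, -0.3, -0.1]
gripper_width: 0.501
grasp_force: 0.0
```

Run:
```python
from h import *
pose('w18'); s=state(); print(s["contact_force"],s["ft_torque"])
```

```text
foot-fwd deg hook -14.0 end 3.5 org rel [-0.0153 -0.0128] hook rel [ 0.0008 -0.0313]
org [0.5588 0.1869 0.1934]
hook [0.5748 0.1865 0.175 ]
tongue tip in [0.5787 0.1864 0.1451]
tip out [0.5864 0.1862 0.1432]
jaw corner [0.5564 0.1869 0.093 ]
nut [0.5613 0.1868 0.0711]
pitch 42.7 yaw -0.026 o [0.574  0.1865 0.2062] F 0.0 w 0.501 [ 0.28 -0.31  2.14 -0.35  0.62  2.09] t 20.25
[-0.31991669  0.61426487  0.95199103] [ 0.02426621  0.32926487 -0.00956559]
```

Request:
{"api": "jog_arm", "payload": {
  "targets": [
    [[0, 0, 0], [0, 0, 0], 75],
    [[0, 0, 0], [0, 0, 0], 75],
    [[0, 0, -0.6], [0, 0, 0], 75],
    [[0, 0, -1.4], [0, 0, 0], 75],
    [[0, 0, -2.2], [0, 0, 0], 75],
    [[0, 0, -3.2], [0, 0, 0], 75],
    [[-0.5, 0, -4], [0, 0, 0], 75],
    [[-0.5, 0, -4], [0, 0, 0], 75]
  ]
}}

```text
time: 21.3
tool_pos: [0.5096, 0.1885, 0.2583]
tool_rot: [0.004, 0.931, -0.012, 0.365]
contact_force: [0.0, -0.3, 0.4]
gripper_width: 0.748
grasp_force: 0.0
```

Run:
```python
from h import *
s,w,d=snap("wrist","w19"); print(s["contact_force"],s["tool_pos"],s["joint_pos"].round(2))
im=snap("scene","s9")[1]; s2,w2,_=snap("wrist","w20"); print("change",np.abs(w.astype(int)-w2).mean())
for u in (275,279):
    rs=[r for r in range(180,330,4)]; P=bydepth("wrist",[[u,r] for r in rs],d[rs,u],s); print([(r,*p[[0,2]].round(3).tolist()) for r,p in zip(rs,P) if p[2]>.03])
f=lambda x:cv2.resize(x,(400,300),interpolation=cv2.INTER_CUBIC)
cv2.imwrite("pics/c9.png",np.hstack([f(im[50:200,240:440]),f(w)])[:,:,::-1])
```

```text
[ 0.01925657 -0.25090103  0.44122761] [0.50956047 0.18851574 0.25827252] [ 0.34 -0.59  2.22 -0.34  0.83  2.08]
change 3.6174149659863946
[(184, 0.601, 0.188), (188, 0.597, 0.189), (192, 0.593, 0.189), (196, 0.59, 0.189), (200, 0.586, 0.188), (204, 0.583, 0.187), (208, 0.579, 0.187), (212, 0.568, 0.206), (216, 0.565, 0.205), (220, 0.561, 0.206), (224, 0.558, 0.205), (228, 0.555, 0.204), (232, 0.553, 0.201), (236, 0.554, 0.188), (240, 0.555, 0.178), (244, 0.556, 0.164), (248, 0.557, 0.149), (252, 0.557, 0.134), (256, 0.558, 0.116), (260, 0.559, 0.098), (264, 0.561, 0.073)]
[(184, 0.601, 0.189), (188, 0.597, 0.19), (192, 0.593, 0.189), (196, 0.59, 0.188), (200, 0.586, 0.189), (204, 0.582, 0.189), (208, 0.579, 0.189), (212, 0.568, 0.205), (216, 0.564, 0.205), (220, 0.561, 0.206), (224, 0.558, 0.205), (228, 0.555, 0.204), (232, 0.554, 0.2), (236, 0.554, 0.19), (240, 0.555, 0.178), (244, 0.555, 0.165), (248, 0.556, 0.15), (252, 0.557, 0.136), (256, 0.558, 0.115), (260, 0.56, 0.095), (264, 0.561, 0.074)]
```

View pics/c9.png

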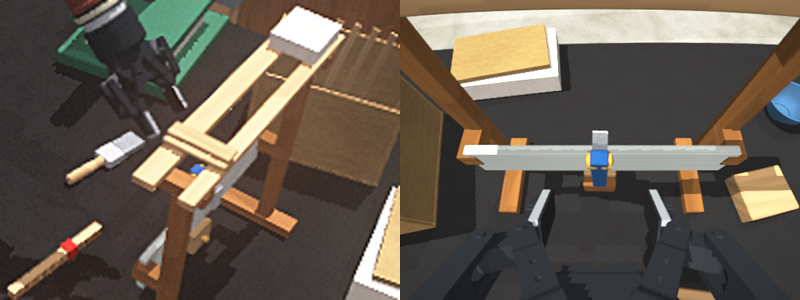

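The clamp hangs on the rail at its middle (right picture, (600,165)), about 3° from plumb, hook at 0.180 m, gripper clear. I let it settle briefly, then hand in.

Request:
{"api": "jog_arm", "payload": {
  "targets": [
    [[0, 0, -0.5], [0, 0, 0], 75],
    [[0, 0, -1], [0, 0, 0], 75],
    [[0, 0, -1], [0, 0, 0], 75],
    [[0, 0, -1], [0, 0, 0], 75],
    [[0, 0, -1], [0, 0, 0], 75],
    [[0, 0, -1], [0, 0, 0], 75],
    [[0, 0, -1], [0, 0, 0], 75],
    [[0, 0, -1], [0, 0, 0], 75]
  ]
}}

```text
time: 22.45
tool_pos: [0.4929, 0.1885, 0.2754]
tool_rot: [0.005, 0.931, -0.012, 0.364]
contact_force: [0.2, -0.2, 0.6]
gripper_width: 0.752
grasp_force: 0.0
```

```bash
python3 -c "
from plant import *
print(job_done())"
```

```text
the job is handed in; nothing more can be done
None
```

The blue clamp hangs by its hook at the middle of the rail, about 3° from plumb and released with the gripper clear; I handed the job in at about 22 s of the 48 s, and no verdict came back.

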